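Open a tab-locked centrifuge bucket

ROBOT

A 6-joint arm with a two-finger parallel gripper is mounted at the origin on the work surface. World frame = base frame: x ahead of the robot, y to its left, z up, the work surface at z = 0. Lengths are in m, angles in rad, forces in N, time in s.
With the tool pointing down it reaches from about 0.25 to 0.775 m from the base axis. Payload 4 kg.
Tool frame: the origin (TCP) lies between the finger pads, 19 mm behind the fingertips; this is the grasp point; z points along the fingers, y is the line along which they close (so a half turn about z gives the same grasp; the last joint's range is limited). The gripper opens to 94 mm and grips with 3 to 60 N. Pads are 16 mm wide; open, the fingers measure 119 mm over their backs; the gripper's body (75 mm by 177 mm) begins 78 mm behind the grasp point.
Start: joints at [1.028, 0.087, 1.371, -0, 1.684, -0.103], TCP at [0.234, 0.498, 0.224] pointing down, gripper open.
Joint ranges: [-3.1, 3.1], [-0.76, 2.03], [0.27, 2.55], [-1.08, 4.22], [0.17, 2.65], [-2.57, 2.57]. Speed limits (rad/s): [2.79, 2.79, 3.14, 3.14, 3.14, 3.14].

INTERFACE

Orientations are given as [roll, pitch, yaw] about the fixed x, y, z axes, in that order (R = Rz(yaw) Ry(pitch) Rx(roll)).
In Python, from bench import * gives the robot as it stands. The module is installed in compiled form; this text tells all that it offers.
- The arm moves only by the tool apply_moves, never from a script. Its argument "commands" is a list of rows, each a list of 7 numbers: the turn, a rotation vector about the world's x, y, z in rad, then the shift along the world's x, y, z in m, then the opening in per cent of the stroke, from 0 (shut) to 100 (fully open). In form: [[ax, ay, az, x, y, z, jaw], ...]. A call has exactly 5 rows; each row is the pose to reach, as a shift and turn from the pose commanded when the call began; what a row does not reach only later rows make up. A row lasts 1/10 s, in which the tool goes at most 50 mm and 8.59 degrees, less where a joint would pass 70% of its speed; a pose out of reach is approached as far as the arm can. A call with a gripper value outside its range is refused whole. The fingers move at their own pace and stop on an object; the grip force is fixed at half the most. Time passes only in rows, so rows that repeat a pose let the fingers close, or fill a call up. It gives the time, the measured TCP pose, the force, the opening and the grip force at its end, in the units of the state.
- get_obs(): the state, without advancing time (a new reading comes with each control period).
- snapshot(name): name is "scene" or "top" or "wrist"; returns a dict with "pixels" (384x512x3 uint8, red, green, blue), "vertical_fov" (degrees; the focal length in pixels is half the picture's height over the tangent of half this angle, whatever the lens; pixels are square), "cx", "cy" (the principal point, pixels), "rvec" (rotation vector, rad) and "tvec" (3), from world to camera coordinates, as OpenCV has them. Camera axes: x right, y down, z forward; pixel columns grow to the right and rows downward; lengths in m; the calibration is good to about 2 mm. The wrist camera is an equidistant fisheye: a pixel r from the principal point sees the ray r / f radians off the axis. A picture is of the moment at which its call begins. There is no depth.
- close_job(): hands the job in; it is judged then, once.
Trained networks look in the newest picture that a camera, given by its name, has taken for a name from the list of things; names that differ only in an ending like _2 or _b are one class to them, and where a whole thing is asked for, a point or a joint stands for the part that bears it (a point fixed in the world has none). Each returns a list of dicts, best first, with "score" (0 to 1); they miss things now and then, are a little off and sometimes report something else, mostly with a low value. They report only what shows in the picture. A call takes as long as a camera call. They do not tell look-alikes from the thing itself.
- masks_of(camera, query): "mask" (384x512 bool, what is visible of it) and "extent" ([left, top, right, bottom] in pixels, round what is visible of it).
- place_of(camera, query): "pixel" ([column, row] in pixels: a listed point, or the origin of a listed thing).
The state is a dict: "time": time; "joint_positions": joint angles; "qvel": joint speeds; "joint_torque": joint torques, N m; "tool_pos": TCP position; "ee_rot": TCP orientation; "wrist_force": force on the tool from outside, world axes, zero at the start; "wrist_torque": the same for the moment, N m; "width": finger opening in m; "finger_force": force on a finger pad.
Only numpy, scipy, OpenCV 4.12 (cv2) and the standard library are available. Lean on these libraries where they do the work, as an engineer would, in place of code of your own. Each camera call takes 0.05 s, during which the arm holds its last target. There are 200 camera calls.

TASK

Open the centrifuge bucket: pinch the two orange tabs of its blue cap together, keep them squeezed while you turn the cap counter-clockwise (seen from above) until it comes up against its stop, then lift it straight off and set it down the right way up in the white cap rest ring, and let go of it. Feel for the stop and force nothing: do not crush the tabs, wrench the cap against the stop, pull at it while it is still locked or bang it down, and leave the bottle, the tube rack and the pipette where they are.

Things in the scene. Friction and masses are not known exactly. Their poses are not given: they have to be found in the camera images.
- cap: Loose blue cap, 130 to 220 g, locked on the bucket at the start. Origin: centre of the underside of its round flange (86 mm across, 6 mm thick); z up along its axis. Two upright orange tabs stand on it at +y and -y: plates 20 mm wide along x, 6 mm thick, 9 to 47 mm above the origin, 64 mm apart over their outer faces.
- cap_grip (a point): Point on the cap's axis midway between the tabs, 36 mm above the cap's origin, same axes as the cap: put the TCP here, pointing down, fingers closing along the cap's y. Fingertips must stay 15 mm or more above the cap's origin to clear the bucket's teeth.
- cap_latch (a point): Centre of the cap 9 mm above its origin, the height of the two latch tongues: at its foot each tab has a tongue 10 mm wide and 4 mm thick that points outward to 49 mm from the axis, between two teeth of the bucket. Both tabs must be in by 4 mm or more to free the tongues and stay in during the whole turn, as there is a tooth every 30 degrees.
- cap_plug (a point): Centre of the underside of the cap's plug, 12 mm below the cap's origin. The plug, 58 mm across, hangs in the bucket's mouth with 1.5 mm play all round. Two bayonet lugs stick out of it along the cap's +x and -x to 35 mm from the axis, 12 mm wide, 7 to 12 mm below the cap's origin; hidden while the cap is on.
- tab_a (a joint): How far the tab on the cap's +y side is pushed in towards the axis, m: 0 sprung out (latched), 0.007 fully in. Its spring gives 4.8 N at the start of the travel, 9 N when fully in; a grip of 15 to 25 N pushes both tabs fully in and carries the cap.
- tab_b (a joint): The same for the tab on the cap's -y side, moving towards the axis.
- bucket: Fixed metal centrifuge bucket, 104 mm across, in a white square stand 124 mm wide, 22 mm high. Origin: centre of the stand's underside on the bench; z up. The cap's flange rests on its rim, 85 mm above the origin. A crown of 12 dark teeth stands round the rim, 45 to 51 mm from the axis, up to 97 mm above the origin. The cap starts with its x within 2 degrees of the bucket's x.
- bucket_mouth (a point): Centre of the rim, 85 mm up. Under the cap a bayonet ring stops the lugs after a counter-clockwise turn; there (within 5 degrees) the cap lifts out. The stop, 38 to 82 degrees from the start, is in no reading: feel it as moment about the vertical, rising 10 N m per rad (friction under 0.15; halt near 0.3; 0.8 is too much), then ease back to 0.12. Short of it the cap lifts only 2 mm.
- rest: Fixed white plastic ring lying on the bench: 104 mm outside, 75 mm hole, 25 mm high. Origin: centre of its underside. The cap is parked in it at any yaw, plug down in the hole (2.5 mm play at the lugs), flange resting on the ring's top, so that the cap's origin is 25 mm above the ring's origin.
- bottle: Loose clear bottle with a blue screw cap, 58 mm across, 105 mm high, standing; origin at the centre of its base. Bystander.
- tube_rack: Loose orange tube rack, 75 x 115 x 28 mm, origin at the centre of its underside. Bystander.
- pipette: Loose blue and white pipette lying along its x axis, about 240 mm long, 26 mm wide, 24 mm high; origin on its underside near the middle. Bystander.
Not all that is in view belongs to the job. Leave any green look-alike of the cap alone.

How it is judged:
On the way, in this order (a step that is already met when the one before it is completed fails the run):
1. with both tabs squeezed in, the cap, still on the bucket, has been turned more than 35 degrees from where it was latched (angle between the x axis of cap and the x axis of bucket, either way round above 0.61 rad and value of joint each of tab_a, tab_b above 0.0035 m and z of cap in the frame of bucket below 0.09 m and horizontal distance between cap and bucket below 0.006 m), for 0.1 s.
2. the cap is lifted off the bucket, right way up (height (world z) of cap above 0.115 m and horizontal distance between cap and bucket below 0.05 m and angle between cap's own z axis and vertical below 0.3 rad), for 0.05 s.
At the end, for the whole second after the job is handed in: The cap sits right way up in the rest ring, at rest: its axis within 10 mm of the ring's, its flange down on the ring (origin 20 to 28.5 mm above the ring's origin), tilted less than 3.4 degrees, both tabs sprung back out to within 2 mm (horizontal distance between cap and rest below 0.01 m and z of cap in the frame of rest between 0.02 and 0.0285 m and angle between cap's own z axis and vertical below 0.06 rad and value of joint each of tab_a, tab_b below 0.002 m and linear speed of cap below 0.01 m/s); the robot touches nothing.
It fails at once if the cap is forced against the bucket (wrenched at the stop, pulled while locked or pressed) with more than 30 N (contact force between cap and bucket above 30 N).
It fails at once if the tabs are crushed: fingers on the cap with more than 80 N in all (contact force between the fingers and cap above 80 N).
It fails at once if the cap is banged or pressed on the rest with more than 35 N (contact force between cap and rest above 35 N).
It fails at once if the bottle, the tube rack or the pipette is moved more than 20 mm (distance of any of bottle, tube_rack, pipette from where it was at the start of the episode above 0.02 m).
It also fails if it takes over 61 s, if anything falls off the work surface, if the arm or the gripper's body presses on something with over 40 N, if the wrist force passes 120 N, or if a joint passes its speed limit or range.

## Working session

There is one attempt and no reset: what is moved stays moved. The work goes in short steps, Python scripts to look and compute and a tool call to move; the robot and the scene stay as the last step left them, time stands still between calls to the robot, and variables do not carry over. Pictures are saved under pics/ and viewed, at most 10 in all, crops included, and the job is handed in when it is done.

Besides the shell and the picture viewer there is one more tool, called after ">>>" in YAML: its name, and indented under it one key for each argument. apply_moves: Moves the arm, as the interface text tells. Its arguments: {"type":"object","properties":{"commands":{"type":"array"}},"required":["commands"]}

```bash
mkdir -p pics; cat > h.py <<'E'
from bench import *
import numpy as np, cv2
def ray(s,px):
    R=cv2.Rodrigues(np.array(s["rvec"],float))[0];t=np.array(s["tvec"],float).ravel()
    f=192/np.tan(np.radians(s["vertical_fov"])/2)
    d=np.array([px[0]-s["cx"],px[1]-s["cy"]])/f
    if s.get("fish"):
        r=np.hypot(*d);v=np.array([*(d/max(r,1e-9)*np.sin(r)),np.cos(r)])
    else: v=np.array([*d,1.])
    return -R.T@t,R.T@v
def at(s,px,z):
    o,v=ray(s,px);return o+v*(z-o[2])/v[2]
def snap(n,save=None):
    s=snapshot(n);s["fish"]=n=="wrist"
    if save: cv2.imwrite(f"pics/{save}.png",np.array(s["pixels"])[:,:,::-1])
    return s
np.set_printoptions(precision=4,suppress=True)
E
python3 - <<'E'
from h import *
a=get_obs();print(a)
Z=dict(cap=.085,cap_grip=.121,bucket=0,bucket_mouth=.085,rest=0,bottle=0,tube_rack=0,pipette=0)
ims=[]
for n in("top","scene"):
    s=snap(n);ims.append(s["pixels"])
    for q,z in Z.items():
        print(n,q,[(round(r["score"],2),np.round(r["pixel"]),at(s,r["pixel"],z)[:2]) for r in place_of(n,q)[:3]])
cv2.imwrite("pics/a.png",cv2.resize(np.vstack(ims)[:,:,::-1],None,fx=.78,fy=.78))
E
```

```text
{'time': 0.0, 'joint_positions': array([ 1.0279,  0.088 ,  1.3722, -0.    ,  1.6836, -0.1031]), 'qvel': array([-0.0006,  0.0015, -0.0009, -0.001 ,  0.0009, -0.0012]), 'joint_torque': array([  0.001 , -34.0181, -30.2432,   0.0719,   0.0329,  -0.0002]), 'tool_pos': array([0.2339, 0.4972, 0.2231]), 'ee_rot': array([-3.1394, -0.0002,  2.7018]), 'wrist_force': array([-0.0744, -0.4212, -0.1716]), 'wrist_torque': array([-0.0142,  0.0487,  0.0242]), 'finger_force': 0.0, 'width': 0.09353605182913106}
top cap [(0.82, array([287., 229.]), array([ 0.5193, -0.1162])), (0.7, array([309., 184.]), array([ 0.6643, -0.1877]))]
top cap_grip [(0.63, array([308., 179.]), array([ 0.6709, -0.1807])), (0.59, array([292., 230.]), array([ 0.5131, -0.1268]))]
top bucket [(0.94, array([287., 234.]), array([ 0.5103, -0.1243]))]
top bucket_mouth [(0.65, array([290., 227.]), array([ 0.5238, -0.1259]))]
top rest [(0.57, array([203., 225.]), array([0.5387, 0.1591])), (0.41, array([126., 204.]), array([0.6069, 0.4236]))]
top bottle [(0.61, array([126., 201.]), array([0.6177, 0.4225]))]
top tube_rack [(0.71, array([22
[... 246 characters left out ...]
6., 257.]), array([ 0.7133, -0.2055])), (0.66, array([199., 200.]), array([ 0.5134, -0.1312]))]
scene cap_grip [(0.84, array([202., 196.]), array([ 0.5282, -0.1242])), (0.66, array([206., 252.]), array([ 0.7161, -0.2039]))]
scene bucket [(0.63, array([205., 208.]), array([ 0.5033, -0.1123])), (0.42, array([203., 194.]), array([ 0.4474, -0.0931]))]
scene bucket_mouth [(0.77, array([200., 202.]), array([ 0.5259, -0.1332]))]
scene rest [(0.75, array([275., 184.]), array([0.5369, 0.1529]))]
scene bottle [(0.7, array([350., 168.]), array([0.6157, 0.4294]))]
scene tube_rack [(0.74, array([292., 245.]), array([0.7774, 0.0719]))]
scene pipette [(0.96, array([133., 248.]), array([ 0.5191, -0.3889]))]
```

View pics/a.png

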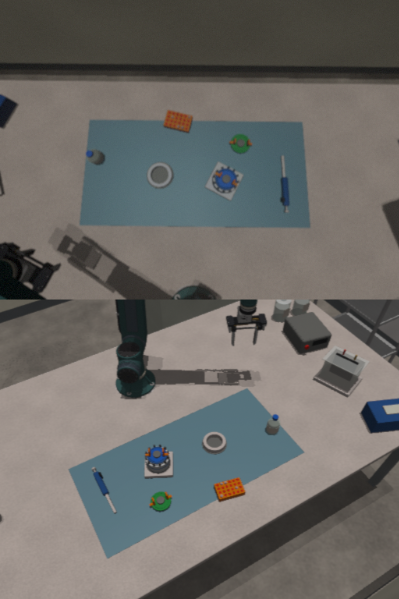

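The top view shows the bucket at (287,229), the rest at (203,225) and the green look-alike at (309,184), all in full-size pixels. I'll fly above the bucket next.

>>> apply_moves:
  commands:
    - [0, 0, -0.05, 0.02, -0.044, 0.016, 100]
    - [0, 0, -0.1, 0.04, -0.088, 0.032, 100]
    - [0, 0, -0.15, 0.06, -0.132, 0.048, 100]
    - [0, 0, -0.2, 0.08, -0.176, 0.064, 100]
    - [0, 0, -0.25, 0.1, -0.22, 0.08, 100]

```text
time: 1.4
tool_pos: [0.3327, 0.2799, 0.3037]
ee_rot: [3.141, 0.0, 2.45]
wrist_force: [0.5, -0.6, -0.1]
width: 0.0938
finger_force: 0.0
```

>>> apply_moves:
  commands:
    - [0, 0, -0.05, 0.02, -0.044, 0, 100]
    - [0, 0, -0.1, 0.04, -0.088, 0, 100]
    - [0, 0, -0.15, 0.06, -0.132, 0, 100]
    - [0, 0, -0.2, 0.08, -0.176, 0, 100]
    - [0, 0, -0.25, 0.1, -0.22, 0, 100]

```text
time: 1.9
tool_pos: [0.4328, 0.0597, 0.3033]
ee_rot: [3.14, 0.001, 2.2]
wrist_force: [1.2, 0.5, -0.4]
width: 0.0944
finger_force: 0.0
```

>>> apply_moves:
  commands:
    - [0, 0, -0.05, 0.02, -0.044, 0, 100]
    - [0, 0, -0.1, 0.04, -0.088, 0, 100]
    - [0, 0, -0.15, 0.06, -0.132, 0, 100]
    - [0, 0, -0.15, 0.082, -0.182, 0, 100]
    - [0, 0, -0.15, 0.082, -0.182, 0, 100]

```text
time: 2.4
tool_pos: [0.5153, -0.1251, 0.301]
ee_rot: [-3.139, -0.0, 2.046]
wrist_force: [0.9, 0.5, -0.1]
width: 0.094
finger_force: 0.0
```

```bash
python3 - <<'E'
from h import *
a=get_obs();print(a['time'],a['tool_pos'],a['ee_rot'],a['joint_positions'],a['wrist_force'],a['wrist_torque'])
s=snap("wrist","w1")
print(ray(s,(256,192)),s["vertical_fov"],s["cx"],s["cy"])
for q,z in dict(cap=.085,cap_grip=.121,bucket_mouth=.085,bucket=0,rest=0,tab_a=.11,tab_b=.11).items():
    print(q,[(round(r["score"],2),np.round(r["pixel"]),at(s,r["pixel"],z)[:2]) for r in place_of("wrist",q)[:3]])
E
```

```text
2.4 [ 0.5153 -0.1251  0.301 ] [-3.1392 -0.0003  2.0456] [-0.3441  0.0425  1.2673 -0.0016  1.8336 -0.8193] [ 0.9019  0.4901 -0.0777] [-0.0513 -0.0008  0.026 ]
(array([ 0.4829, -0.0586,  0.4614]), array([ 0.1188, -0.2346, -0.9648])) 65.70646984690485 255.49804753607862 189.3856827568329
cap [(0.58, array([261., 172.]), array([ 0.5231, -0.1239])), (0.58, array([327., 244.]), array([ 0.6536, -0.1728]))]
cap_grip [(0.96, array([331., 256.]), array([ 0.6523, -0.1745])), (0.57, array([262., 176.]), array([ 0.5216, -0.1212]))]
bucket_mouth [(0.15, array([193., 285.]), array([ 0.5118, -0.3238]))]
bucket []
rest [(0.57, array([352.,  20.]), array([0.5457, 0.1532])), (0.55, array([193., 282.]), array([ 0.5157, -0.3771]))]Traceback (most recent call last):
  File "<stdin>", line 6, in <module>
ValueError: it knows: bottle, bucket, bucket_mouth, cap, cap_grip, cap_latch, cap_plug, pipette, rest, tube_rack
```

View pics/w1.png

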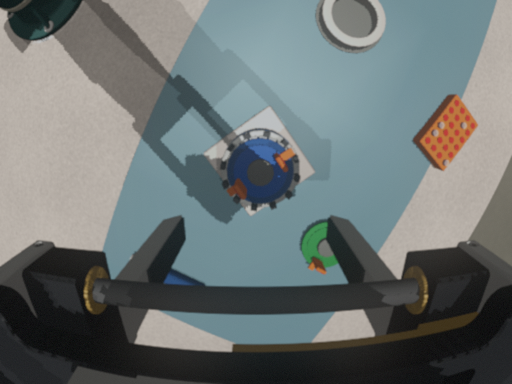

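The wrist view shows the cap at (261,172) with its tabs at (285,159) and (237,187), and the green look-alike at (318,245). I'll segment the tabs and the flange.

```bash
cat > seg.py <<'E'
from h import *
def blobs(s,c,zt=.132,zf=.091,rad=50):
    im=np.array(s["pixels"]);h=cv2.cvtColor(im,cv2.COLOR_RGB2HSV)
    yy,xx=np.mgrid[:384,:512];near=np.hypot(xx-c[0],yy-c[1])<rad
    o=((h[...,0]<18)&(h[...,1]>150)&(h[...,2]>90)&near).astype('uint8')
    n,l,st,ce=cv2.connectedComponentsWithStats(o)
    k=1+np.argsort(-st[1:,4])[:2];P=[at(s,ce[i],zt-.004) for i in k]
    print("tabs",[(st[i,4],ce[i].round(1)) for i in k],P)
    if len(P)==2:
        d=P[0]-P[1];print("mid",(P[0]+P[1])/2,"len",np.hypot(*d[:2]),"angle of y",np.arctan2(d[1],d[0])%np.pi)
    for i in k:   # plate direction from blob
        c_=cv2.findContours((l==i).astype('uint8'),0,2)[0][0][:,0].astype(float)
        print("  rect",cv2.minAreaRect(np.array([at(s,p,zt)[:2]*1000 for p in c_],np.float32)))
    b=((h[...,0]>100)&(h[...,0]<130)&(h[...,1]>120)&near)
    g=np.array([at(s,p,zf)[:2]*1000 for p in np.argwhere(b)[:,::-1]],np.float32)
    print("blue circle",cv2.minEnclosingCircle(g))
E
python3 - <<'E'
from seg import *
s=snap("wrist");blobs(s,(261,170))
s=snap("top");blobs(s,(289,229),rad=30)
r=masks_of("wrist","rest");print([(x["score"],x["extent"]) for x in r])
E
```

```text
tabs [(np.int32(82), array([281.5, 160.5])), (np.int32(27), array([229.9, 195. ]))] [array([ 0.5322, -0.0871,  0.128 ]), array([ 0.4982, -0.1513,  0.128 ])]
mid [ 0.5152 -0.1192  0.128 ] len 0.07267280132473965 angle of y 1.0835362795758479
  rect ((532.5181884765625, -87.03911590576172), (19.537139892578125, 8.640583038330078), 62.1032600402832)
  rect ((498.5009765625, -149.79293823242188), (7.657726287841797, 7.434698581695557), 71.13771057128906)
blue circle ((520.348388671875, -122.19794464111328), 42.03640365600586)
tabs [(np.int32(1), array([277., 222.]))] [array([ 0.5351, -0.0814,  0.128 ])]
  rect ((534.5855102539062, -81.13517761230469), (0.0, 0.0), 0.0)
blue circle ((494.0960693359375, -127.69403076171875), 21.45722198486328)
[(0.78, [315.4, 1.9, 385.9, 58.6])]
```

```bash
python3 - <<'E'
import cv2
i=cv2.imread("pics/w1.png")[115:225,200:325];cv2.imwrite("pics/c1.png",cv2.resize(i,None,fx=5,fy=5,interpolation=cv2.INTER_CUBIC))
E
```

```text
(no output)
```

View pics/c1.png

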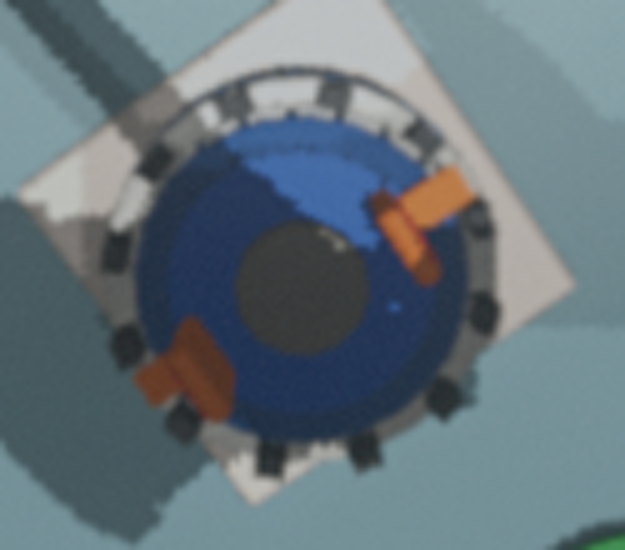

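```bash
python3 - <<'E'
from h import *
s=snap("wrist")
g=lambda x,y,z:at(s,(200+(x+.5)/5-.5,115+(y+.5)/5-.5),z)[:2]
def rep(n,a,b): d=a-b;print(n,a,b,"mid",(a+b)/2,"len",np.hypot(*d),"ang",np.arctan2(d[1],d[0])%np.pi)
rep("tongue",g(466,188,.096),g(146,388,.096))
rep("tabtop",g(405,243,.132),g(208,385,.132))
rep("edge1",g(20,192,.022),g(252,503,.022))
rep("edge2",g(252,503,.022),g(575,285,.022))
rep("diag",g(20,192,.022),g(575,285,.022))
rep("plate1",g(378,200,.132),g(430,282,.132))
print("disc",g(302,287,.1))
E
```

```text
tongue [ 0.5447 -0.0747] [ 0.4971 -0.1583] mid [ 0.5209 -0.1165] len 0.09620686970572066 ang 1.0522239556198172
tabtop [ 0.5323 -0.0902] [ 0.5079 -0.1406] mid [ 0.5201 -0.1154] len 0.056020539292459724 ang 1.12050466736218
edge1 [ 0.4389 -0.1424] [ 0.5467 -0.1977] mid [ 0.4928 -0.17  ] len 0.12109589062390073 ang 2.667387344700866
edge2 [ 0.5467 -0.1977] [ 0.6021 -0.0892] mid [ 0.5744 -0.1435] len 0.12176934325438121 ang 1.0987002691949908
diag [ 0.4389 -0.1424] [ 0.6021 -0.0892] mid [ 0.5205 -0.1158] len 0.1715511080474699 ang 0.31502627588124366
plate1 [ 0.5222 -0.0844] [ 0.5417 -0.0955] mid [ 0.5319 -0.0899] len 0.02241091207532662 ang 2.6269486131153563
disc [ 0.5198 -0.1156]
```

>>> apply_moves:
  commands:
    - [0, 0, -0.145, 0.005, 0.009, 0, 100]
    - [0, 0, -0.29, 0.005, 0.009, 0, 100]
    - [0, 0, -0.435, 0.005, 0.009, 0, 100]
    - [0, 0, -0.58, 0.005, 0.009, 0, 100]
    - [0, 0, -0.725, 0.005, 0.009, 0, 100]

```text
time: 3.4
tool_pos: [0.5193, -0.1108, 0.3031]
ee_rot: [3.141, -0.0, 1.322]
wrist_force: [0.7, 0.2, 0.1]
width: 0.0941
finger_force: 0.0
```

>>> apply_moves:
  commands:
    - [0, 0, -0.145, 0, 0, 0, 100]
    - [0, 0, -0.29, 0, 0, 0, 100]
    - [0, 0, -0.435, 0, 0, 0, 100]
    - [0, 0, -0.58, 0, 0, 0, 100]
    - [0, 0, -0.725, 0, 0, 0, 100]

```text
time: 3.9
tool_pos: [0.5193, -0.1108, 0.3031]
ee_rot: [3.141, -0.0, 0.597]
wrist_force: [0.4, 1.0, 0.4]
width: 0.0936
finger_force: 0.0
```

>>> apply_moves:
  commands:
    - [0, 0, -0.145, 0, 0, 0, 100]
    - [0, 0, -0.29, 0, 0, 0, 100]
    - [0, 0, -0.435, 0, 0, 0, 100]
    - [0, 0, -0.58, 0, 0, 0, 100]
    - [0, 0, -0.725, 0, 0, 0, 100]

```text
time: 4.4
tool_pos: [0.5193, -0.1108, 0.3031]
ee_rot: [3.141, -0.0, -0.128]
wrist_force: [0.2, -0.1, 0.1]
width: 0.0943
finger_force: 0.0
```

>>> apply_moves:
  commands:
    - [0, 0, -0.145, 0, 0, -0.03, 100]
    - [0, 0, -0.29, 0, 0, -0.06, 100]
    - [0, 0, -0.362, 0, 0, -0.08, 100]
    - [0, 0, -0.362, 0, 0, -0.08, 100]
    - [0, 0, -0.362, 0, 0, -0.08, 100]

```text
time: 4.9
tool_pos: [0.5194, -0.111, 0.2234]
ee_rot: [3.142, -0.0, -0.483]
wrist_force: [-1.3, 0.0, 0.6]
width: 0.0939
finger_force: 0.0
```

```bash
python3 - <<'E'
from h import *
a=get_obs();print(a['time'],a['tool_pos'],a['ee_rot'],a['joint_positions'],a['wrist_force'],a['wrist_torque'])
s=snap("wrist","w2")
for q,z in dict(cap=.085,cap_grip=.121).items():
    print(q,[(round(r["score"],2),np.round(r["pixel"]),at(s,r["pixel"],z)[:2]) for r in place_of("wrist",q)[:3]])
i=s["pixels"][60:260,130:390,::-1];cv2.imwrite("pics/c2.png",cv2.resize(i,None,fx=3,fy=3,interpolation=cv2.INTER_CUBIC))
E
```

```text
4.9 [ 0.5194 -0.111   0.2234] [ 3.1416 -0.0002 -0.483 ] [-0.3173  0.0452  1.417  -0.      1.6792  1.7365] [-1.3469  0.0152  0.6138] [ 0.048   0.1535 -0.028 ]
cap [(0.96, array([255.,  27.]), array([ 0.6641, -0.1854])), (0.95, array([267., 179.]), array([ 0.5198, -0.1242]))]
cap_grip [(0.96, array([266., 190.]), array([ 0.5194, -0.121 ])), (0.73, array([254.,  19.]), array([ 0.6626, -0.1832]))]
```

View pics/c2.png

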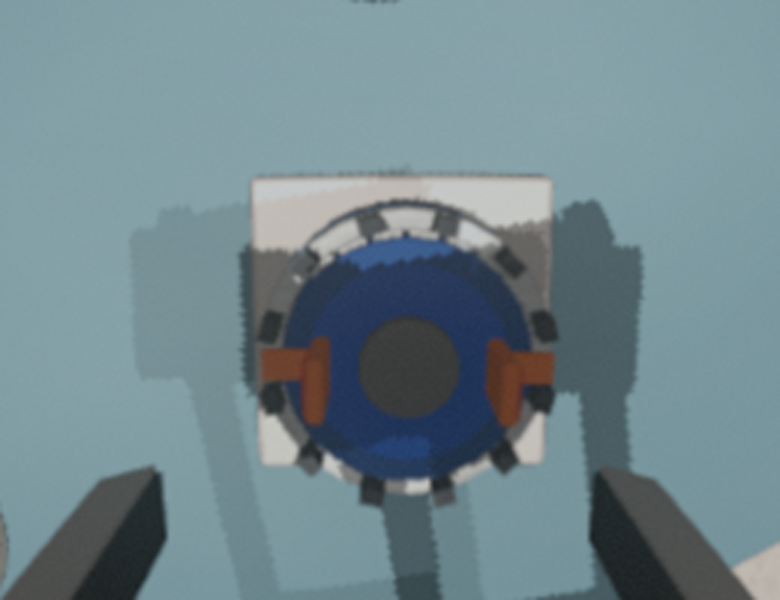

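```bash
python3 - <<'E'
from h import *
s=snap("wrist");print(ray(s,(256,192)))
g=lambda x,y,z:at(s,(130+(x+.5)/3-.5,60+(y+.5)/3-.5),z)[:2]
def rep(n,a,b): d=a-b;print(n,a,b,"mid",(a+b)/2,"len",np.hypot(*d),"ang",np.arctan2(d[1],d[0])%np.pi)
rep("tongue",g(261,364,.096),g(553,369,.096))
rep("tabtop",g(315,388,.132),g(505,390,.132))
rep("e1",g(252,178,.022),g(552,178,.022))
rep("e2",g(262,464,.022),g(543,462,.022))
rep("diag",g(252,178,.022),g(543,462,.022))
rep("diag",g(552,178,.022),g(262,464,.022))
print("disc",g(409,368,.1))
rep("teeth L/R",(g(271,326,.097)+g(272,400,.097))/2,(g(543,327,.097)+g(541,400,.097))/2)
rep("teeth T/B",(g(371,223,.097)+g(446,222,.097))/2,(g(372,491,.097)+g(443,490,.097))/2)
E
```

```text
(array([ 0.5859, -0.1449,  0.3856]), array([-0.2309,  0.1192, -0.9656]))
tongue [ 0.5452 -0.0795] [ 0.4979 -0.1657] mid [ 0.5215 -0.1226] len 0.09835847923832464 ang 1.0693955848450107
tabtop [ 0.5365 -0.0982] [ 0.5098 -0.1476] mid [ 0.5231 -0.1229] len 0.05611720912855011 ang 1.0755103952725211
e1 [ 0.6045 -0.0972] [ 0.548  -0.2058] mid [ 0.5763 -0.1515] len 0.12239763531126531 ang 1.0908314202322094
e2 [ 0.4959 -0.0411] [ 0.4396 -0.1497] mid [ 0.4677 -0.0954] len 0.12238150355709154 ang 1.0922303403452496
diag [ 0.6045 -0.0972] [ 0.4396 -0.1497] mid [ 0.522  -0.1234] len 0.17311120074874334 ang 0.3080375077944222
diag [ 0.548  -0.2058] [ 0.4959 -0.0411] mid [ 0.522  -0.1234] len 0.17275520017303572 ang 1.877079152512888
disc [ 0.5218 -0.123 ]
teeth L/R [ 0.5439 -0.0829] [ 0.5016 -0.1631] mid [ 0.5227 -0.123 ] len 0.0906344316671258 ang 1.0851715631812315
teeth T/B [ 0.564  -0.1448] [ 0.4826 -0.1024] mid [ 0.5233 -0.1236] len 0.09184385463221749 ang 2.661427514178387
```

>>> apply_moves:
  commands:
    - [0, 0, -0.015, 0.0027, -0.012, 0, 100]
    - [0, 0, -0.015, 0.0027, -0.012, -0.02, 100]
    - [0, 0, -0.015, 0.0027, -0.012, -0.04, 100]
    - [0, 0, -0.015, 0.0027, -0.012, -0.06, 100]
    - [0, 0, -0.015, 0.0027, -0.012, -0.06, 100]

```text
time: 5.6
tool_pos: [0.5206, -0.1237, 0.16]
ee_rot: [3.14, 0.006, -0.501]
wrist_force: [-0.2, -0.3, 0.6]
width: 0.0939
finger_force: 0.0
```

```bash
python3 - <<'E'
from h import *
s=snap("wrist");s=snap("wrist")
a=get_obs();print(a['time'],a['tool_pos'],a['ee_rot'],a['wrist_force'],a['wrist_torque'])
i=s["pixels"][60:300,100:420,::-1];cv2.imwrite("pics/c3.png",cv2.resize(i,None,fx=2.5,fy=2.5,interpolation=cv2.INTER_CUBIC))
E
```

```text
5.7 [ 0.5223 -0.124   0.1633] [ 3.1414 -0.0002 -0.5008] [-0.1653  0.0192  0.4348] [0.0528 0.1516 0.0328]
```

View pics/c3.png

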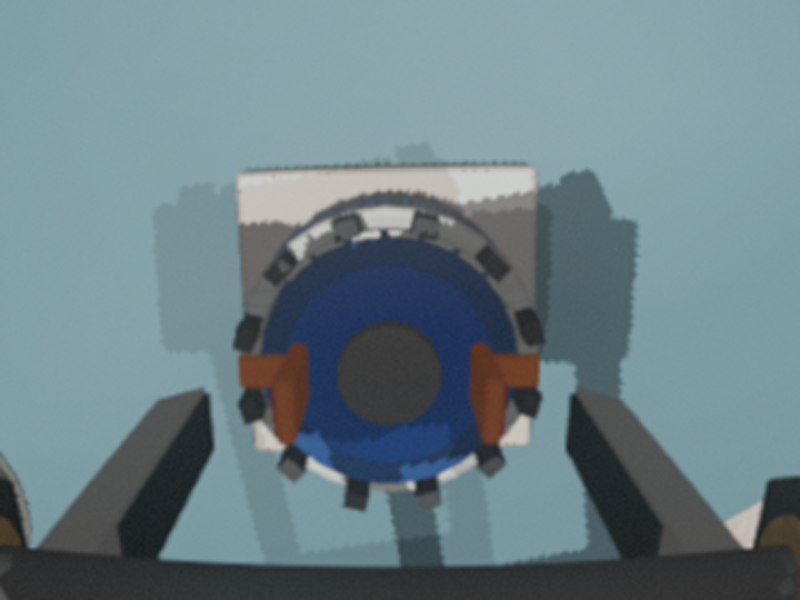

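The tabs (centre x about 390 in the crop) sit midway between the fingers, so I'll descend, then squeeze.

>>> apply_moves:
  commands:
    - [0, 0, 0, 0, 0.0005, -0.015, 100]
    - [0, 0, 0, 0, 0.0005, -0.03, 100]
    - [0, 0, 0, 0, 0.0005, -0.042, 100]
    - [0, 0, 0, 0, 0.0005, -0.042, 100]
    - [0, 0, 0, 0, 0.0005, -0.042, 100]

```text
time: 6.2
tool_pos: [0.5218, -0.1228, 0.1202]
ee_rot: [3.141, 0.001, -0.5]
wrist_force: [-0.2, -0.9, 0.6]
width: 0.0939
finger_force: 0.0
```

>>> apply_moves:
  commands:
    - [0, 0, 0, 0, 0, 0, 80]
    - [0, 0, 0, 0, 0, 0, 70]
    - [0, 0, 0, 0, 0, 0, 66]
    - [0, 0, 0, 0, 0, 0, 62]
    - [0, 0, 0, 0, 0, 0, 58]

```text
time: 6.7
tool_pos: [0.5223, -0.123, 0.1213]
ee_rot: [-3.142, -0.001, -0.5]
wrist_force: [-0.8, 0.4, 0.6]
width: 0.058
finger_force: 6.7
```

>>> apply_moves:
  commands:
    - [0, 0, 0, 0, 0, 0, 55]
    - [0, 0, 0, 0, 0, 0, 52]
    - [0, 0, 0, 0, 0, 0, 50]
    - [0, 0, 0, 0, 0, 0, 50]
    - [0, 0, 0, 0, 0, 0, 50]

```text
time: 7.2
tool_pos: [0.5224, -0.1231, 0.1216]
ee_rot: [3.142, -0.001, -0.5]
wrist_force: [-0.9, -0.4, 4.7]
width: 0.049
finger_force: 30.0
```

```bash
python3 - <<'E'
from h import *
a=get_obs();print(a)
E
```

```text
{'time': 7.2, 'joint_positions': array([-0.3369,  0.1   ,  1.5623, -0.0002,  1.4782,  1.7342]), 'qvel': array([ 0.0003, -0.0012, -0.0006,  0.0012, -0.0002, -0.0005]), 'joint_torque': array([  0.1413, -30.6781, -26.9695,   0.1319,  -0.3599,   0.0011]), 'tool_pos': array([ 0.5224, -0.1231,  0.1216]), 'ee_rot': array([ 3.1416, -0.0012, -0.5002]), 'wrist_force': array([-0.8743, -0.359 ,  4.6984]), 'wrist_torque': array([0.0045, 0.3242, 0.0071]), 'finger_force': 30.029096603393555, 'width': 0.04904306758263595}
```

>>> apply_moves:
  commands:
    - [0, 0, 0.04, 0, 0, 0, 50]
    - [0, 0, 0.1, 0, 0, 0, 50]
    - [0, 0, 0.17, 0, 0, 0, 50]
    - [0, 0, 0.24, 0, 0, 0, 50]
    - [0, 0, 0.3, 0, 0, 0, 50]

```text
time: 7.7
tool_pos: [0.5227, -0.123, 0.1216]
ee_rot: [3.142, -0.002, -0.198]
wrist_force: [0.4, 0.4, 4.8]
width: 0.0493
finger_force: 30.0
```

```bash
cat > o.py <<'E'
from h import *
a=get_obs();print(a['time'],a['tool_pos'],a['ee_rot'],'F',a['wrist_force'],'T',a['wrist_torque'],a['finger_force'],a['width'])
E
python3 o.py
```

```text
7.7 [ 0.5227 -0.123   0.1216] [ 3.1415 -0.0019 -0.1977] F [0.4396 0.3609 4.7901] T [ 0.0105  0.1968 -0.0511] 30.028367936611176 0.04928549260168135
```

>>> apply_moves:
  commands:
    - [0, 0, 0.06, 0, 0, 0, 50]
    - [0, 0, 0.13, 0, 0, 0, 50]
    - [0, 0, 0.19, 0, 0, 0, 50]
    - [0, 0, 0.25, 0, 0, 0, 50]
    - [0, 0, 0.29, 0, 0, 0, 50]

```text
time: 8.2
tool_pos: [0.5227, -0.123, 0.1216]
ee_rot: [3.141, -0.002, 0.092]
wrist_force: [1.3, -0.4, 5.2]
width: 0.0489
finger_force: 30.0
```

```bash
python3 o.py; python3 - <<'E'
from h import *
s=snap("wrist")
i=s["pixels"][60:300,100:420,::-1];cv2.imwrite("pics/c4.png",cv2.resize(i,None,fx=2.,fy=2.,interpolation=cv2.INTER_CUBIC))
E
```

```text
8.2 [ 0.5227 -0.123   0.1216] [ 3.141  -0.0018  0.0916] F [ 1.2978 -0.3858  5.185 ] T [ 0.0293  0.1748 -0.049 ] 30.028553903102875 0.048900860430021745
```

View pics/c4.png

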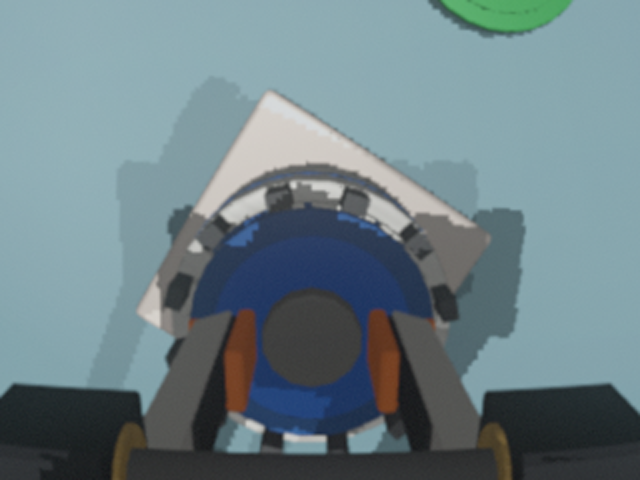

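The cap turned with the gripper: the tabs stay squeezed between the fingers and the stand appears rotated. I'll now turn in small steps and feel for the stop.

>>> apply_moves:
  commands:
    - [0, 0, 0.01, 0, 0, 0, 50]
    - [0, 0, 0.025, 0, 0, 0, 50]
    - [0, 0, 0.04, 0, 0, 0, 50]
    - [0, 0, 0.05, 0, 0, 0, 50]
    - [0, 0, 0.05, 0, 0, 0, 50]

```text
time: 8.75
tool_pos: [0.5227, -0.123, 0.1216]
ee_rot: [3.141, -0.002, 0.139]
wrist_force: [-0.5, -0.1, 5.2]
width: 0.0491
finger_force: 30.0
```

```bash
python3 o.py
```

```text
8.75 [ 0.5227 -0.123   0.1216] [ 3.1409 -0.0017  0.1392] F [-0.4641 -0.1178  5.2277] T [ 0.032   0.1377 -0.001 ] 30.02943903207779 0.04910423436282762
```

>>> apply_moves:
  commands:
    - [0, 0, 0.01, 0, 0, 0, 50]
    - [0, 0, 0.02, 0, 0, 0, 50]
    - [0, 0, 0.03, 0, 0, 0, 50]
    - [0, 0, 0.04, 0, 0, 0, 50]
    - [0, 0, 0.045, 0, 0, 0, 50]

```text
time: 9.25
tool_pos: [0.5227, -0.123, 0.1216]
ee_rot: [3.141, -0.002, 0.184]
wrist_force: [-0.1, 0.1, 4.9]
width: 0.0493
finger_force: 30.0
```

```bash
python3 o.py
```

```text
9.25 [ 0.5227 -0.123   0.1216] [ 3.1409 -0.0016  0.1843] F [-0.0709  0.1349  4.9227] T [ 0.0335  0.151  -0.0443] 30.02982884645462 0.04928595099968342
```

>>> apply_moves:
  commands:
    - [0, 0, 0.01, 0, 0, 0, 50]
    - [0, 0, 0.02, 0, 0, 0, 50]
    - [0, 0, 0.03, 0, 0, 0, 50]
    - [0, 0, 0.04, 0, 0, 0, 50]
    - [0, 0, 0.045, 0, 0, 0, 50]

```text
time: 9.75
tool_pos: [0.5227, -0.123, 0.1216]
ee_rot: [3.141, -0.002, 0.229]
wrist_force: [0.3, -0.3, 4.6]
width: 0.0488
finger_force: 30.0
```

```bash
python3 o.py
```

```text
9.75 [ 0.5227 -0.123   0.1216] [ 3.1408 -0.0016  0.2293] F [ 0.3238 -0.2748  4.6024] T [ 0.0462  0.2217 -0.0061] 30.030018389225006 0.04884893716525031
```

>>> apply_moves:
  commands:
    - [0, 0, 0.01, 0, 0, 0, 50]
    - [0, 0, 0.02, 0, 0, 0, 50]
    - [0, 0, 0.03, 0, 0, 0, 50]
    - [0, 0, 0.04, 0, 0, 0, 50]
    - [0, 0, 0.045, 0, 0, 0, 50]

```text
time: 10.25
tool_pos: [0.5227, -0.123, 0.1216]
ee_rot: [3.141, -0.002, 0.274]
wrist_force: [0.5, 1.3, 5.8]
width: 0.0487
finger_force: 30.0
```

```bash
python3 o.py
```

```text
10.25 [ 0.5227 -0.123   0.1216] [ 3.1407 -0.0015  0.2743] F [0.5158 1.3048 5.7904] T [ 0.0266  0.1775 -0.0667] 30.03003627061844 0.04874306166682233
```

>>> apply_moves:
  commands:
    - [0, 0, 0.01, 0, 0, 0, 50]
    - [0, 0, 0.02, 0, 0, 0, 50]
    - [0, 0, 0.03, 0, 0, 0, 50]
    - [0, 0, 0.04, 0, 0, 0, 50]
    - [0, 0, 0.045, 0, 0, 0, 50]

```text
time: 10.75
tool_pos: [0.5227, -0.123, 0.1216]
ee_rot: [3.141, -0.002, 0.319]
wrist_force: [-0.5, -0.2, 5.6]
width: 0.0487
finger_force: 30.0
```

```bash
python3 o.py
```

```text
10.75 [ 0.5227 -0.123   0.1216] [ 3.1406 -0.0016  0.3193] F [-0.46   -0.1787  5.5728] T [-0.0185  0.1866 -0.0561] 30.03030002117157 0.048711648076362725
```

>>> apply_moves:
  commands:
    - [0, 0, 0.01, 0, 0, 0, 50]
    - [0, 0, 0.02, 0, 0, 0, 50]
    - [0, 0, 0.03, 0, 0, 0, 50]
    - [0, 0, 0.04, 0, 0, 0, 50]
    - [0, 0, 0.045, 0, 0, 0, 50]

```text
time: 11.25
tool_pos: [0.5227, -0.123, 0.1216]
ee_rot: [3.141, -0.001, 0.364]
wrist_force: [-0.2, -0.2, 5.1]
width: 0.0487
finger_force: 30.0
```

```bash
python3 o.py
```

```text
11.25 [ 0.5227 -0.123   0.1216] [ 3.1406 -0.0015  0.3644] F [-0.209  -0.2302  5.0887] T [-0.0125  0.1625 -0.0713] 30.03018021583557 0.04874532517412834
```

>>> apply_moves:
  commands:
    - [0, 0, 0.01, 0, 0, 0, 50]
    - [0, 0, 0.02, 0, 0, 0, 50]
    - [0, 0, 0.03, 0, 0, 0, 50]
    - [0, 0, 0.04, 0, 0, 0, 50]
    - [0, 0, 0.045, 0, 0, 0, 50]

```text
time: 11.75
tool_pos: [0.5227, -0.123, 0.1216]
ee_rot: [3.141, -0.001, 0.409]
wrist_force: [-1.2, -0.5, 4.8]
width: 0.0489
finger_force: 30.0
```

```bash
python3 o.py
```

```text
11.75 [ 0.5227 -0.123   0.1216] [ 3.1405 -0.0015  0.4093] F [-1.2199 -0.53    4.8144] T [ 0.0185  0.1834 -0.0583] 30.030299127101898 0.048898633548657096
```

>>> apply_moves:
  commands:
    - [0, 0, 0.01, 0, 0, 0, 50]
    - [0, 0, 0.02, 0, 0, 0, 50]
    - [0, 0, 0.03, 0, 0, 0, 50]
    - [0, 0, 0.04, 0, 0, 0, 50]
    - [0, 0, 0.045, 0, 0, 0, 50]

```text
time: 12.25
tool_pos: [0.5227, -0.123, 0.1216]
ee_rot: [3.14, -0.001, 0.454]
wrist_force: [-0.5, -0.4, 5.4]
width: 0.0488
finger_force: 30.0
```

```bash
python3 o.py
```

```text
12.25 [ 0.5227 -0.123   0.1216] [ 3.1405 -0.0014  0.4543] F [-0.4763 -0.4429  5.3631] T [-0.0145  0.236  -0.0864] 30.030247271060944 0.048759173896724045
```

>>> apply_moves:
  commands:
    - [0, 0, 0.01, 0, 0, 0, 50]
    - [0, 0, 0.02, 0, 0, 0, 50]
    - [0, 0, 0.03, 0, 0, 0, 50]
    - [0, 0, 0.04, 0, 0, 0, 50]
    - [0, 0, 0.045, 0, 0, 0, 50]

```text
time: 12.75
tool_pos: [0.5226, -0.123, 0.1216]
ee_rot: [3.14, -0.001, 0.499]
wrist_force: [-0.2, -0.8, 5.3]
width: 0.0488
finger_force: 30.0
```

```bash
python3 o.py
```

```text
12.75 [ 0.5226 -0.123   0.1216] [ 3.1405 -0.0013  0.4993] F [-0.1744 -0.7506  5.2907] T [ 0.0475  0.1721 -0.0385] 30.03073364496231 0.04881137853287071
```

>>> apply_moves:
  commands:
    - [0, 0, 0.01, 0, 0, 0, 50]
    - [0, 0, 0.02, 0, 0, 0, 50]
    - [0, 0, 0.03, 0, 0, 0, 50]
    - [0, 0, 0.04, 0, 0, 0, 50]
    - [0, 0, 0.045, 0, 0, 0, 50]

```text
time: 13.25
tool_pos: [0.5226, -0.1229, 0.1216]
ee_rot: [3.141, -0.001, 0.544]
wrist_force: [0.8, -0.6, 5.1]
width: 0.0488
finger_force: 30.0
```

```bash
python3 o.py
```

```text
13.25 [ 0.5226 -0.1229  0.1216] [ 3.1406 -0.0012  0.5443] F [ 0.821  -0.6256  5.0659] T [ 0.0752  0.2237 -0.0294] 30.03139078617096 0.04878191220753727
```

>>> apply_moves:
  commands:
    - [0, 0, 0.01, 0, 0, 0, 50]
    - [0, 0, 0.02, 0, 0, 0, 50]
    - [0, 0, 0.03, 0, 0, 0, 50]
    - [0, 0, 0.04, 0, 0, 0, 50]
    - [0, 0, 0.045, 0, 0, 0, 50]

```text
time: 13.75
tool_pos: [0.5225, -0.1228, 0.1216]
ee_rot: [3.141, -0.001, 0.589]
wrist_force: [-0.2, 1.2, 4.8]
width: 0.049
finger_force: 30.0
```

```bash
python3 o.py
```

```text
13.75 [ 0.5225 -0.1228  0.1216] [ 3.1408 -0.0011  0.5893] F [-0.1751  1.2328  4.7565] T [ 0.0562  0.2714 -0.0389] 30.032035410404205 0.04904321307627248
```

>>> apply_moves:
  commands:
    - [0, 0, 0.01, 0, 0, 0, 50]
    - [0, 0, 0.02, 0, 0, 0, 50]
    - [0, 0, 0.03, 0, 0, 0, 50]
    - [0, 0, 0.04, 0, 0, 0, 50]
    - [0, 0, 0.045, 0, 0, 0, 50]

```text
time: 14.25
tool_pos: [0.5224, -0.1228, 0.1216]
ee_rot: [3.141, -0.001, 0.634]
wrist_force: [-0.3, 0.3, 5.6]
width: 0.0491
finger_force: 30.0
```

```bash
python3 o.py
```

```text
14.25 [ 0.5224 -0.1228  0.1216] [ 3.141  -0.001   0.6343] F [-0.3206  0.2586  5.594 ] T [ 0.1654  0.238  -0.0479] 30.032834708690643 0.04907656660920644
```

>>> apply_moves:
  commands:
    - [0, 0, 0.01, 0, 0, 0, 50]
    - [0, 0, 0.02, 0, 0, 0, 50]
    - [0, 0, 0.03, 0, 0, 0, 50]
    - [0, 0, 0.04, 0, 0, 0, 50]
    - [0, 0, 0.045, 0, 0, 0, 50]

```text
time: 14.75
tool_pos: [0.5222, -0.1225, 0.1216]
ee_rot: [-3.141, -0.001, 0.679]
wrist_force: [-0.8, 1.5, 6.3]
width: 0.049
finger_force: 30.0
```

```bash
python3 o.py
```

```text
14.75 [ 0.5222 -0.1225  0.1216] [-3.1413 -0.0008  0.6792] F [-0.8252  1.4598  6.3119] T [ 0.2415  0.4995 -0.1216] 30.039617121219635 0.04896610534560402
```

>>> apply_moves:
  commands:
    - [0, 0, 0.005, 0, 0, 0, 50]
    - [0, 0, 0.01, 0, 0, 0, 50]
    - [0, 0, 0.015, 0, 0, 0, 50]
    - [0, 0, 0.015, 0, 0, 0, 50]
    - [0, 0, 0.015, 0, 0, 0, 50]

```text
time: 15.25
tool_pos: [0.5219, -0.1222, 0.1216]
ee_rot: [-3.141, -0.001, 0.694]
wrist_force: [-2.1, 1.9, 6.3]
width: 0.0487
finger_force: 30.0
```

```bash
python3 o.py
```

```text
15.25 [ 0.5219 -0.1222  0.1216] [-3.1406 -0.0007  0.6939] F [-2.0961  1.9437  6.259 ] T [ 0.3185  0.5273 -0.1965] 30.04249781370163 0.04869938731189803
```

>>> apply_moves:
  commands:
    - [0, 0, 0.005, 0, 0, 0, 50]
    - [0, 0, 0.01, 0, 0, 0, 50]
    - [0, 0, 0.01, 0, 0, 0, 50]
    - [0, 0, 0.01, 0, 0, 0, 50]
    - [0, 0, 0.01, 0, 0, 0, 50]

```text
time: 15.75
tool_pos: [0.5218, -0.1221, 0.1216]
ee_rot: [-3.14, -0.001, 0.704]
wrist_force: [-2.3, 2.7, 6.7]
width: 0.0489
finger_force: 30.0
```

```bash
python3 o.py
```

```text
15.75 [ 0.5218 -0.1221  0.1216] [-3.1401 -0.0006  0.7039] F [-2.3313  2.6987  6.7068] T [ 0.3519  0.6172 -0.2092] 30.04548490047455 0.048918219895355594
```

>>> apply_moves:
  commands:
    - [0, 0, 0.005, 0, 0, 0, 50]
    - [0, 0, 0.01, 0, 0, 0, 50]
    - [0, 0, 0.01, 0, 0, 0, 50]
    - [0, 0, 0.01, 0, 0, 0, 50]
    - [0, 0, 0.01, 0, 0, 0, 50]

```text
time: 16.25
tool_pos: [0.5216, -0.122, 0.1216]
ee_rot: [-3.14, -0.001, 0.714]
wrist_force: [-2.8, 2.9, 6.6]
width: 0.049
finger_force: 30.0
```

```bash
python3 o.py
```

```text
16.25 [ 0.5216 -0.122   0.1216] [-3.1397 -0.0005  0.7138] F [-2.8455  2.9087  6.6429] T [ 0.4046  0.725  -0.2706] 30.048366487026215 0.04897898809379553
```

The moment now rises steadily (0.12 to 0.27), so this is the stop. I'll ease back and then lift gently.

>>> apply_moves:
  commands:
    - [0, 0, -0.01, 0, 0, 0, 50]
    - [0, 0, -0.02, 0, 0, 0, 50]
    - [0, 0, -0.02, 0, 0, 0, 50]
    - [0, 0, -0.02, 0, 0, 0, 50]
    - [0, 0, -0.02, 0, 0, 0, 50]

```text
time: 16.75
tool_pos: [0.5216, -0.1219, 0.1215]
ee_rot: [-3.14, -0.0, 0.694]
wrist_force: [-2.6, 2.9, 6.1]
width: 0.049
finger_force: 30.0
```

```bash
python3 o.py
```

```text
16.75 [ 0.5216 -0.1219  0.1215] [-3.1397 -0.0005  0.6943] F [-2.5919  2.9015  6.135 ] T [ 0.3906  0.6924 -0.1201] 30.040725767612457 0.04904080248361952
```

>>> apply_moves:
  commands:
    - [0, 0, 0, 0, 0, 0.0005, 50]
    - [0, 0, 0, 0, 0, 0.001, 50]
    - [0, 0, 0, 0, 0, 0.0015, 50]
    - [0, 0, 0, 0, 0, 0.002, 50]
    - [0, 0, 0, 0, 0, 0.0025, 50]

```text
time: 17.25
tool_pos: [0.5212, -0.1223, 0.122]
ee_rot: [-3.139, 0.001, 0.695]
wrist_force: [-1.7, 2.6, -2.0]
width: 0.0489
finger_force: 30.0
```

```bash
python3 o.py
```

```text
17.25 [ 0.5212 -0.1223  0.122 ] [-3.1388  0.0012  0.6948] F [-1.7007  2.5685 -1.9673] T [ 0.5456  0.4293 -0.1709] 29.986582696437836 0.04889357579786654
```

>>> apply_moves:
  commands:
    - [0, 0, 0, 0, 0, 0, 50]
    - [0, 0, 0, 0, 0, 0, 50]
    - [0, 0, 0, 0, 0, 0, 50]
    - [0, 0, 0, 0, 0, 0, 50]
    - [0, 0, 0, 0, 0, 0, 50]

```text
time: 17.75
tool_pos: [0.5214, -0.1227, 0.1228]
ee_rot: [-3.14, 0.001, 0.695]
wrist_force: [-3.3, 3.5, -2.7]
width: 0.0491
finger_force: 30.0
```

```bash
python3 o.py
```

```text
17.75 [ 0.5214 -0.1227  0.1228] [-3.1399  0.001   0.6946] F [-3.3283  3.5216 -2.7424] T [ 0.7316  0.7928 -0.161 ] 29.986462891101837 0.04908681778591719
```

>>> apply_moves:
  commands:
    - [0, 0, 0, -0.0005, 0.0005, 0, 50]
    - [0, 0, 0, -0.001, 0.001, 0, 50]
    - [0, 0, 0, -0.001, 0.001, 0.0005, 50]
    - [0, 0, 0, -0.001, 0.001, 0.001, 50]
    - [0, 0, 0, -0.001, 0.001, 0.001, 50]

```text
time: 18.25
tool_pos: [0.5214, -0.1221, 0.1248]
ee_rot: [3.141, -0.0, 0.695]
wrist_force: [-1.9, 2.0, -2.5]
width: 0.0485
finger_force: 30.0
```

```bash
python3 o.py
```

```text
18.25 [ 0.5214 -0.1221  0.1248] [ 3.1406 -0.0004  0.6948] F [-1.9209  1.9707 -2.4532] T [ 0.3827  0.5109 -0.0919] 29.98679906129837 0.04852604457342316
```

>>> apply_moves:
  commands:
    - [0, 0, 0, -0.0005, 0.0005, 0.0005, 50]
    - [0, 0, 0, -0.0005, 0.0005, 0.001, 50]
    - [0, 0, 0, -0.0005, 0.0005, 0.002, 50]
    - [0, 0, 0, -0.0005, 0.0005, 0.003, 50]
    - [0, 0, 0, -0.0005, 0.0005, 0.004, 50]

```text
time: 18.75
tool_pos: [0.521, -0.1218, 0.1288]
ee_rot: [3.14, -0.0, 0.695]
wrist_force: [0.8, -0.7, -2.8]
width: 0.0487
finger_force: 30.0
```

```bash
python3 o.py
```

```text
18.75 [ 0.521  -0.1218  0.1288] [ 3.14   -0.0003  0.6948] F [ 0.8114 -0.7423 -2.7877] T [ 0.0001  0.1396 -0.0051] 29.983977377414703 0.048654591796446656
```

>>> apply_moves:
  commands:
    - [0, 0, 0, 0, 0, 0.015, 50]
    - [0, 0, 0, 0, 0, 0.035, 50]
    - [0, 0, 0, 0, 0, 0.055, 50]
    - [0, 0, 0, 0, 0, 0.075, 50]
    - [0, 0, 0, 0, 0, 0.09, 50]

```text
time: 19.25
tool_pos: [0.5214, -0.1218, 0.2215]
ee_rot: [3.138, -0.002, 0.695]
wrist_force: [0.5, 0.6, -1.8]
width: 0.0487
finger_force: 30.0
```

>>> apply_moves:
  commands:
    - [0, 0, 0, 0, 0.02, 0, 50]
    - [0, 0, 0, 0, 0.055, 0, 50]
    - [0, 0, 0, 0, 0.095, 0, 50]
    - [0, 0, 0, 0, 0.13, 0, 50]
    - [0, 0, 0, 0, 0.15, 0, 50]

```text
time: 19.75
tool_pos: [0.5206, 0.031, 0.2194]
ee_rot: [3.141, -0.001, 0.697]
wrist_force: [0.5, 0.3, -1.6]
width: 0.0485
finger_force: 30.0
```

>>> apply_moves:
  commands:
    - [0, 0, 0, 0, 0.02, 0, 50]
    - [0, 0, 0, 0, 0.03, 0, 50]
    - [0, 0, 0, 0, 0.03, 0, 50]
    - [0, 0, 0, 0, 0.03, 0, 50]
    - [0, 0, 0, 0, 0.03, 0, 50]

```text
time: 20.25
tool_pos: [0.5207, 0.0576, 0.2185]
ee_rot: [3.141, 0.0, 0.693]
wrist_force: [-0.1, -0.2, -3.0]
width: 0.0487
finger_force: 30.0
```

```bash
python3 o.py; python3 - <<'E'
from h import *
for n in("wrist","top","scene"):
    s=snap(n,"d_"+n)
    r=[(round(r["score"],2),np.round(r["pixel"]),at(s,r["pixel"],0)[:2]) for r in place_of(n,"rest")[:3]];print(n,r)
    for m in masks_of(n,"rest")[:2]:
        c=max(cv2.findContours(m["mask"].astype('uint8'),0,1)[0],key=len)[:,0]
        P=np.array([at(s,p,.022)[:2]*1000 for p in c],np.float32)
        print("  ",m["score"],m["extent"],cv2.minEnclosingCircle(P),cv2.fitEllipse(P))
E
```

```text
20.25 [0.5207 0.0576 0.2185] [3.141  0.0003 0.6935] F [-0.1147 -0.1811 -2.9866] T [-0.0491  0.1407  0.0045] 29.984061419963837 0.0487294087267632
wrist [(0.82, array([211., 114.]), array([0.5418, 0.1483]))]
   0.67 [167.8, 68.6, 256.0, 157.7] ((544.6451416015625, 149.95469665527344), 54.995059967041016) ((544.4727783203125, 149.57034301757812), (106.29075622558594, 107.80401611328125), 84.75128173828125)
top [(0.36, array([227., 158.]), array([0.7751, 0.083 ]))]
   0.21 [227.2, 227.0, 242.1, 240.5] ((513.3994140625, 57.01336669921875), 31.243732452392578) ((507.1363525390625, 52.774375915527344), (30.321317672729492, 58.06342697143555), 51.71012878417969)
scene []
   0.59 [259.1, 168.8, 294.5, 197.6] ((549.515625, 145.91268920898438), 61.41511917114258) ((549.2271118164062, 144.90553283691406), (112.90054321289062, 120.32451629638672), 60.6513557434082)
```

View pics/d_wrist.png

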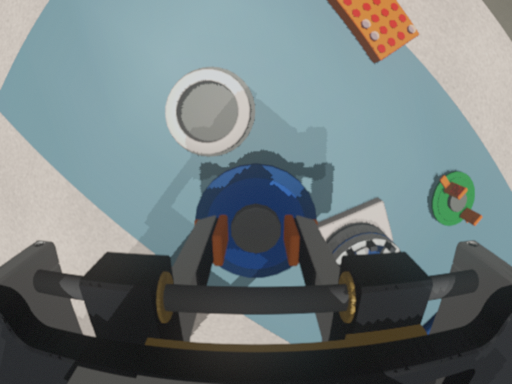

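```bash
python3 - <<'E'
from h import *
from scipy.optimize import least_squares
s=snap("wrist");a=get_obs();p=a['tool_pos'];print(p)
h=cv2.cvtColor(np.array(s["pixels"]),cv2.COLOR_RGB2HSV)
def fitc(P,r): # fixed radius circle
    return least_squares(lambda c:np.hypot(*(P-c).T)-r,P.mean(0),loss="soft_l1",f_scale=1.).x
# flange: outermost blue on upper half
b=((h[...,0]>100)&(h[...,0]<130)&(h[...,1]>120));b[:155]=0;b[:,:185]=0;b[:,325:]=0;b[235:]=0
Q=[]
for c in range(200,314,2):
    r=np.flatnonzero(b[:,c])
    if len(r): Q.append((c,r[0]-.5))
P=np.array([at(s,q,p[2]-.033)[:2]*1000 for q in Q]);f=fitc(P,43);print("flange",f,np.std(np.hypot(*(P-f).T)),"rel tcp",f-p[:2]*1000)
# ring hole: radial brightness profile edges
g=cv2.cvtColor(np.array(s["pixels"]),cv2.COLOR_RGB2GRAY).astype(float)
m=masks_of("wrist","rest")[0]
c=max(cv2.findContours(m["mask"].astype('uint8'),0,1)[0],key=len)[:,0]
P=np.array([at(s,q,.025)[:2]*1000 for q in c]);print("outer",fitc(P,52))
c0=np.array([210,112.]);I=[]
for t in np.arange(0,2*np.pi,.1):
    rr=np.arange(20,40,.5);v=[g[int(round(c0[1]+r*np.sin(t))),int(round(c0[0]+r*np.cos(t)))] for r in rr]
    k=np.argmax(np.diff(np.convolve(v,np.ones(3)/3,'valid')));I.append(c0+(rr[k]+.75)*np.array([np.cos(t),np.sin(t)]))
P=np.array([at(s,q,.025)[:2]*1000 for q in I]);f=fitc(P,37.5);print("hole",f,np.std(np.hypot(*(P-f).T)),np.mean(np.hypot(*(P-f).T)))
E
```

```text
[0.5206 0.0585 0.2184]
flange [519.2234  57.2016] 0.3906651130896256 rel tcp [-1.3636 -1.3253]
outer [545.2728 149.3785]
hole [543.1614 151.8075] 0.5410526098599968 37.48370510576957
```

>>> apply_moves:
  commands:
    - [0, 0, 0, 0.006, 0.025, -0.01, 50]
    - [0, 0, 0, 0.014, 0.055, -0.03, 50]
    - [0, 0, 0, 0.02, 0.08, -0.05, 50]
    - [0, 0, 0, 0.024, 0.094, -0.07, 50]
    - [0, 0, 0, 0.024, 0.094, -0.08, 50]

```text
time: 21.3
tool_pos: [0.5436, 0.1541, 0.1359]
ee_rot: [-3.14, 0.003, 0.698]
wrist_force: [0.4, 0.0, -1.9]
width: 0.0487
finger_force: 30.0
```

```bash
python3 - <<'E'
from h import *
for i in range(4): s=snap("wrist","e")
a=get_obs();print(a['time'],a['tool_pos'],a['ee_rot'],a['wrist_force'])
i=s["pixels"][60:300,100:420,::-1];cv2.imwrite("pics/e2.png",cv2.resize(i,None,fx=2.5,fy=2.5,interpolation=cv2.INTER_CUBIC))
E
```

```text
21.5 [0.5448 0.1518 0.1391] [ 3.1408 -0.0003  0.694 ] [ 0.155   0.3044 -1.0706]
```

View pics/e2.png

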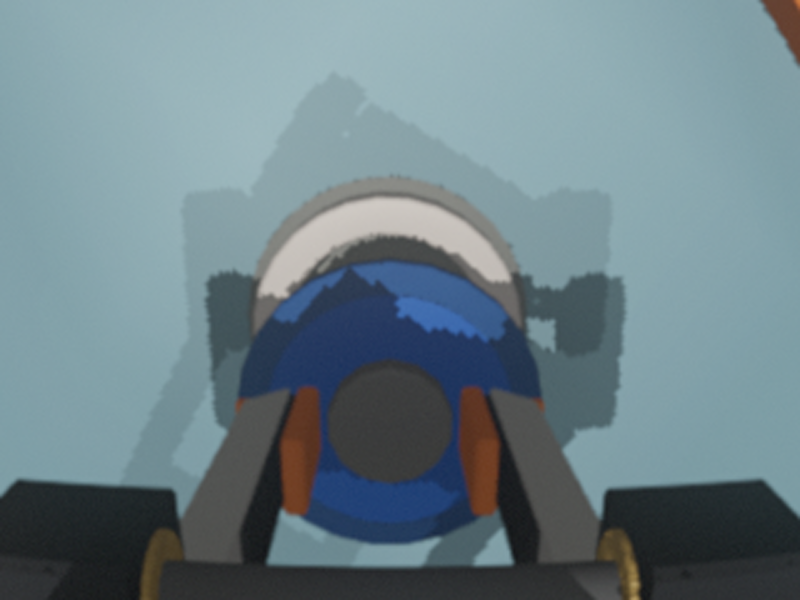

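```bash
python3 - <<'E'
from h import *
from scipy.optimize import least_squares
s=snap("wrist");p=get_obs()['tool_pos']
g=lambda L,z:np.array([at(s,(100+(x+.5)/2.5-.5,60+(y+.5)/2.5-.5),z)[:2]*1000 for x,y in L])
fit=lambda P,r:(lambda o:(o.x,np.abs(o.fun).max()))(least_squares(lambda c:np.hypot(*(P-c).T)-r,P.mean(0)+[-20,-20]))
r=fit(g([(258,295),(300,232),(340,205),(390,196),(440,205),(480,230),(511,280)],.025),52)
for z in(.033,.030,.036):
    f=fit(g([(245,360),(270,315),(310,283),(350,266),(392,261),(440,269),(480,290),(520,325),(535,360)],p[2]-z),43);print(p,"ring",r,"flange",f,"shift",r[0]-f[0])
E
```

```text
[0.5452 0.1518 0.1398] ring (array([543.9796, 151.5474]), np.float64(1.072962143551976)) flange (array([543.5817, 150.5142]), np.float64(0.5087642221344595)) shift [0.3979 1.0333]
[0.5452 0.1518 0.1398] ring (array([543.9796, 151.5474]), np.float64(1.072962143551976)) flange (array([543.8493, 150.7665]), np.float64(0.5207117012217495)) shift [0.1303 0.7809]
[0.5452 0.1518 0.1398] ring (array([543.9796, 151.5474]), np.float64(1.072962143551976)) flange (array([543.3147, 150.2617]), np.float64(0.6893064803461542)) shift [0.6649 1.2857]
```

>>> apply_moves:
  commands:
    - [0, 0, 0, 0.0003, 0.001, -0.015, 50]
    - [0, 0, 0, 0.0003, 0.001, -0.035, 50]
    - [0, 0, 0, 0.0003, 0.001, -0.05, 50]
    - [0, 0, 0, 0.0003, 0.001, -0.06, 50]
    - [0, 0, 0, 0.0003, 0.001, -0.06, 50]

```text
time: 22.05
tool_pos: [0.5435, 0.1532, 0.0761]
ee_rot: [-3.14, 0.004, 0.694]
wrist_force: [0.8, 0.1, -2.1]
width: 0.0488
finger_force: 30.0
```

>>> apply_moves:
  commands:
    - [0, 0, 0, 0, 0, -0.002, 50]
    - [0, 0, 0, 0, 0, -0.004, 50]
    - [0, 0, 0, 0, 0, -0.006, 50]
    - [0, 0, 0, 0, 0, -0.008, 50]
    - [0, 0, 0, 0, 0, -0.008, 50]

```text
time: 22.55
tool_pos: [0.5448, 0.1536, 0.0703]
ee_rot: [3.142, 0.0, 0.695]
wrist_force: [-0.3, 0.1, -1.7]
width: 0.0489
finger_force: 30.0
```

```bash
python3 o.py
```

```text
22.55 [0.5448 0.1536 0.0703] [3.1416 0.0001 0.6949] F [-0.3062  0.0518 -1.6864] T [-0.0355  0.1245  0.0411] 29.983963072299957 0.0488889657890031
```

>>> apply_moves:
  commands:
    - [0, 0, 0, 0, 0, -0.002, 50]
    - [0, 0, 0, 0, 0, -0.004, 50]
    - [0, 0, 0, 0, 0, -0.006, 50]
    - [0, 0, 0, 0, 0, -0.007, 50]
    - [0, 0, 0, 0, 0, -0.007, 50]

```text
time: 23.05
tool_pos: [0.5447, 0.1536, 0.063]
ee_rot: [-3.141, 0.001, 0.695]
wrist_force: [0.1, 0.2, -1.3]
width: 0.0487
finger_force: 30.0
```

```bash
python3 o.py
```

```text
23.05 [0.5447 0.1536 0.063 ] [-3.1414  0.0006  0.6948] F [ 0.1371  0.2432 -1.284 ] T [-0.0694  0.148   0.0306] 29.984127581119537 0.048704230540503546
```

>>> apply_moves:
  commands:
    - [0, 0, 0, 0, 0, -0.0005, 50]
    - [0, 0, 0, 0, 0, -0.001, 50]
    - [0, 0, 0, 0, 0, -0.0015, 50]
    - [0, 0, 0, 0, 0, -0.002, 50]
    - [0, 0, 0, 0, 0, -0.002, 50]

```text
time: 23.55
tool_pos: [0.545, 0.1536, 0.0618]
ee_rot: [3.141, -0.0, 0.695]
wrist_force: [-0.5, -1.3, 0.7]
width: 0.0488
finger_force: 30.0
```

```bash
python3 o.py
```

```text
23.55 [0.545  0.1536 0.0618] [ 3.1413 -0.0003  0.6948] F [-0.4794 -1.2717  0.728 ] T [-0.0618  0.236   0.0139] 29.997903406620026 0.048752341923743225
```

The flange is down on the ring, so I'll release slowly and then retreat.

>>> apply_moves:
  commands:
    - [0, 0, 0, 0, 0, 0, 54]
    - [0, 0, 0, 0, 0, 0, 60]
    - [0, 0, 0, 0, 0, 0, 66]
    - [0, 0, 0, 0, 0, 0, 75]
    - [0, 0, 0, 0, 0, 0, 90]

```text
time: 24.05
tool_pos: [0.5451, 0.1537, 0.0616]
ee_rot: [3.141, -0.0, 0.695]
wrist_force: [0.8, -1.1, 0.1]
width: 0.0745
finger_force: 0.0
```

>>> apply_moves:
  commands:
    - [0, 0, 0, 0, 0, 0, 98]
    - [0, 0, 0, 0, 0, 0, 98]
    - [0, 0, 0, 0, 0, 0, 98]
    - [0, 0, 0, 0, 0, 0.005, 98]
    - [0, 0, 0, 0, 0, 0.015, 98]

```text
time: 24.55
tool_pos: [0.5442, 0.1535, 0.076]
ee_rot: [-3.141, 0.002, 0.695]
wrist_force: [0.8, 0.3, -0.0]
width: 0.0924
finger_force: 0.0
```

>>> apply_moves:
  commands:
    - [0, 0, 0, 0, 0, 0.02, 98]
    - [0, 0, 0, 0, 0, 0.05, 98]
    - [0, 0, 0, 0, 0, 0.08, 98]
    - [0, 0, 0, 0, 0, 0.1, 98]
    - [0, 0, 0, 0, 0, 0.1, 98]

```text
time: 25.05
tool_pos: [0.5472, 0.154, 0.1816]
ee_rot: [3.137, -0.008, 0.695]
wrist_force: [-0.8, 0.0, 0.2]
width: 0.092
finger_force: 0.0
```

```bash
python3 o.py; python3 - <<'E'
from h import *
for i in range(3): s=snap("wrist")
i=s["pixels"][60:300,100:420,::-1];cv2.imwrite("pics/f.png",cv2.resize(i,None,fx=2.5,fy=2.5,interpolation=cv2.INTER_CUBIC))
E
```

```text
25.05 [0.5472 0.154  0.1816] [ 3.1368 -0.0082  0.6949] F [-0.7923  0.0396  0.2194] T [-0.0386  0.1332 -0.0308] 0.0 0.091991666562395
```

View pics/f.png

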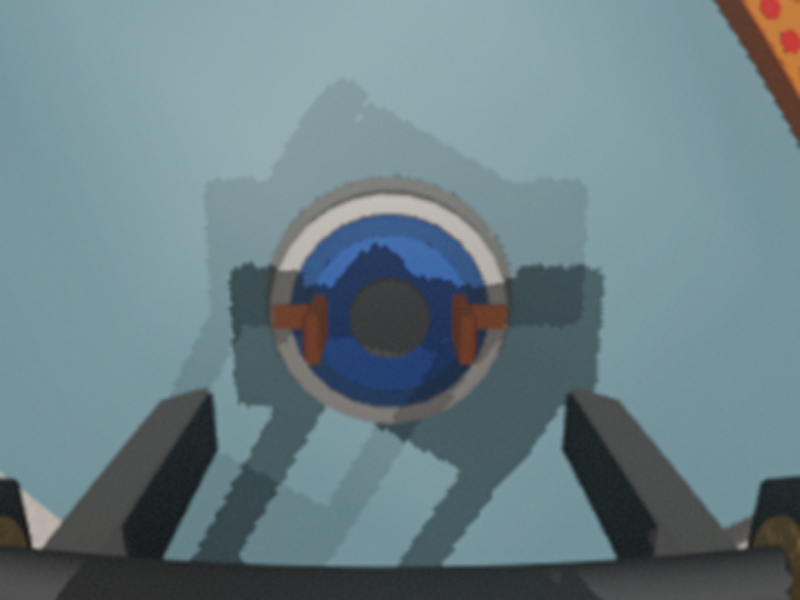

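The cap sits flat and centred in the ring at (390,315) in the crop, with both tabs sprung out and the gripper clear.

```bash
python3 -c "
from bench import *
print(close_job())"
```

```text
the job is handed in; nothing more can be done
None
```

The job is handed in (no verdict was returned): I turned the cap about 69° to its stop, lifted it off and set it in the rest ring, where the last picture shows it flat and centred with both tabs sprung out and the gripper clear.

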